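# Stow the lens case heavy end down

### The job

The closed grey case holds a heavy microscope objective in one end and only foam in the other, and from outside both ends look the same. Lift it clear by its swivel handle, see which end tips down, then lay it fully home in the sloped white cradle with the heavy end at the low end of the slope, and let go without dropping it. Leave the other things on the bench where they stand.

Things in the scene. Friction and masses are not known exactly. Their poses are not given: they have to be found in the camera images.
- case: Closed grey case, 180 x 60 x 50 mm (x, y, z), about 0.7 kg, both ends alike. Origin: centre of its underside; x along its length, z out of the lid. The weight is in the +x or -x end, changing from start to start, not visible. On the lid's middle two steel lugs (32 mm over all, tops 88 mm above the underside) carry the handle's pivot, an axis along y 80 mm above the underside's centre.
- grip (a point): Middle of the handle's grip: a rubber block 14 mm (along case x) x 50 mm (along case y) x 20 mm high on a short stem, its middle 34 mm above the pivot (114 mm above the bench at the start). Pinch it from above across its 14 mm; 16 mm are free between block and lugs. Frame turns with the handle; z points from the pivot up through the grip.
- handle (a joint): Angle of the handle relative to the case about its pivot, rad, free within +-0.9; 0: square to the lid. With the handle held upright the case swings freely (settling in about 1 s) until its heavy end hangs 0.3 to 0.55 rad low; the value is then negative if the +x end hangs low, positive if the -x end does. Slight friction keeps the handle where it is left.
- rack: Stand of the white sloped cradle, fixed to the bench; 212 mm long, 82 mm wide, highest edge about 125 mm above the bench. Origin on the bench under the cradle's middle, z up, x horizontal towards the low end of the cradle.
- seat (a point): Middle of the cradle, 64 mm above the bench, in the plane of the rests' tops. x runs down the slope (0.39 rad below level) to the low end, y across, z square out of the slope. Pocket inside: 200 x 74 mm; walls above the rest plane: sides 24, low end 36, high end 8 mm. When home, the case's underside centre is here, z axes parallel (10 mm play along, 7 mm across, either way).
- low_rest: Black rubber bar across the cradle floor, 72 x 14 mm, 8 mm high, 60 mm downhill from the middle; carries the case's low half.
- high_rest: The same bar 60 mm uphill from the middle; carries the case's high half.
- oil_bottle: Bystander: small amber bottle, 34 mm diameter, 75 mm high; origin under its centre.
- slide_box: Bystander: flat slide box, 88 x 103 x 32 mm; origin under its centre.
- tissue_jar: Bystander: white jar, 60 mm diameter, 80 mm high; origin under its centre.
Things that resemble listed ones, but are neither listed nor needed, are in the scene too. What is shaped like the case but green is not meant.

How it is judged:
By the outcome, as a careful person would: the job done as asked, in the order asked, and still so for the second after the job is handed in, with the robot touching nothing.
It also fails if it takes over 54 s, if anything falls off the work surface, if the arm or the gripper's body presses on something with over 40 N, if the wrist force passes 120 N, or if a joint passes its speed limit or range.

### The arm

A 7-joint arm with a two-finger parallel gripper is mounted at the origin on the work surface. World frame = base frame: x ahead of the robot, y to its left, z up, the work surface at z = 0. Lengths are in mm, angles in rad, forces in N, time in s.
With the tool pointing down it reaches from about 400 to 875 mm from the base axis. Payload 4.4 kg.
Tool frame: the origin (TCP) lies midway between the tips of the shut fingers; the grasp point (between the pads) lies 19 mm behind it; y points along the fingers, x is the direction in which the jaws open and shut, and the axes are right-handed (so a half turn about y gives the same grasp; the last joint's range is limited). The gripper opens to 85 mm and grips with 20 to 120 N. Pads are 22 mm wide; open, the fingers measure 114 mm over their backs; the gripper's body (76 mm by 85 mm) begins 54 mm behind the grasp point. The pads swing forward as they close: fully open they stand 13 mm farther back than shut.
Start: joints at [-1.23, 0.628, 0.038, 1.517, -0.027, 0.996, -0.02], TCP at [257.165, 596.979, 231.313] pointing down, gripper open.
Joint ranges: [-3.06, 3.06], [-0.37, 2.12], [-1.25, 1.32], [0.18, 2.47], [-1.1, 4.24], [0.23, 1.98], [-2.94, 2.94]. Speed limits (rad/s): [2.57, 2.57, 3.14, 3.14, 3.14, 3.14, 3.14].

### API

Orientations are given as a 3x3 rotation matrix whose columns are the frame's x, y, z axes.
In Python, from bench import state, camera, sign_off gives the robot as it stands.
- The arm moves only by the tool arm_command, never from a script. Its argument "rows" is a list of rows, each a list of 3 entries, a list of its own where there are three numbers: the shift along the tool's x, y, z in mm, then the turn, a rotation vector about the tool's x, y, z in rad, then the closure, from 0 (fully open) to 1 (shut). In form: [[[x, y, z], [wx, wy, wz], claw], ...]. A call has 1 to 12 rows; each row is the pose to reach, as a shift and turn from the pose commanded when the call began, along the tool's axes at that moment; what a row does not reach only later rows make up. A row lasts 1/10 s, in which the tool goes at most 50 mm and 8.59 degrees, less where a joint would pass 70% of its speed; a pose out of reach is approached as far as the arm can. A call with a gripper value outside its range is refused whole. The fingers move at their own pace and stop on an object; "force" is the grip in N (left out, the last holds). Time passes only in rows, so rows that repeat a pose let the fingers close. It gives the time, the measured TCP pose, the force and the opening at its end, in the units of the state.
- state(): the state, without advancing time (a new reading comes with each control period).
- camera(name): name is "side" or "top" or "wrist"; returns a dict with "pixels" (400x640x3 uint8, red, green, blue), "K" (3x3 intrinsics, pixels), "camera_from_world" (4x4, takes a point from world to camera coordinates); the wrist camera has in their place "T_tool_cam" (4x4, takes a point from camera to tool coordinates, whose origin is the TCP and whose axes are the tool frame's). Camera axes: x right, y down, z forward; pixel columns grow to the right and rows downward; lengths in mm; the calibration is good to about 2 mm. A picture is of the moment at which its call begins: read the wrist's pose just before it. There is no depth.
- sign_off(): hands the job in, once; it reports no verdict.
The state is a dict: "time_s": time; "joint_pos": joint angles; "joint_velocities": joint speeds; "joint_efforts": joint torques, N m; "position": TCP position; "orientation": TCP orientation; "force": force on the tool from outside, world axes, zero at the start; "moment": the same for the moment, N m; "opening": opening from 0.0 (shut) to 1.0 (fully open).
Only numpy, scipy, OpenCV 4.12 (cv2) and the standard library are available. Lean on these libraries where they do the work, as an engineer would, in place of code of your own. Each camera call takes 0.05 s, during which the arm holds its last target. There are 200 camera calls.

## Working session

There is one attempt and no reset: what is moved stays moved. The work goes in short steps, Python scripts to look and compute and a tool call to move; the robot and the scene stay as the last step left them, time stands still between calls to the robot, and variables do not carry over. Pictures are saved under pics/ and viewed, about 8 in all and at most 12, crops included, and the job is handed in when it is done.

Besides the shell and the picture viewer there is one more tool, called after "Emit:" as a command line: name --argument value ..., lists and objects as JSON in quotes. arm_command: Moves the arm, as the interface text tells. Its arguments: {"type":"object","properties":{"rows":{"type":"array","items":{"type":"array"}},"force":{"type":"number"}},"required":["rows"]}

```bash
ls; mkdir -p pics; cat > h.py <<'E'
import numpy as np, cv2
from bench import state, camera, sign_off
def save(n,f):
    c=camera(n); cv2.imwrite('pics/'+f,c['pixels'][:,:,::-1]); return c
def ray(c,uv,s=None):
    if 'T_tool_cam' in c:
        T=np.eye(4);T[:3,:3]=s['orientation'];T[:3,3]=s['position'];W=T@np.array(c['T_tool_cam'])
    else: W=np.linalg.inv(np.array(c['camera_from_world']))
    d=W[:3,:3]@np.linalg.inv(np.array(c['K']))@[uv[0],uv[1],1]; return W[:3,3],d
def onz(c,uv,z,s=None):
    o,d=ray(c,uv,s); return o+d*(z-o[2])/d[2]
def proj(c,p):
    q=np.array(c['camera_from_world'])@np.r_[p,1]; q=np.array(c['K'])@q[:3]; return q[:2]/q[2]
E
python3 - <<'E'
from h import *
import pickle
s=state(); print(s)
a={n:save(n,n+'0.png') for n in('top','side')}
pickle.dump(a,open('c0.pkl','wb'))
for n in a: print(n,np.linalg.inv(a[n]['camera_from_world']).round(2),a[n]['K'])
E
```

```text
pics
{'time_s': 0.0, 'joint_pos': array([-1.22981557,  0.6293565 ,  0.03842681,  1.51837579, -0.02700056,
        0.99627871, -0.02000006]), 'joint_velocities': array([-0.00110905,  0.00039787, -0.00082944,  0.00186811,  0.00103302,
        0.00091744, -0.0001094 ]), 'joint_efforts': array([-2.24851469e-04, -5.63399184e+01,  1.22633860e+00, -1.93445295e+01,
        1.10831286e-02,  1.03092432e-02, -6.91281965e-07]), 'position': array([256.89395799, 596.40127283, 230.37959136]), 'orientation': array([[ 3.95643383e-01, -7.37002309e-04, -9.18403926e-01],
       [ 9.18402254e-01, -1.75212313e-03,  3.95644069e-01],
       [-1.90074736e-03, -9.99998193e-01, -1.63513414e-05]]), 'force': array([-0.0019173 ,  0.72729521, -0.23336165]), 'moment': array([-0.0094367 , -0.04485172, -0.00143483]), 'opening': 0.9993925474501367}
top [[-3.00000e-02 -1.00000e+00  8.00000e-02  4.43370e+02]
 [-1.00000e+00  3.00000e-02  1.00000e-02  2.75900e+01]
 [-1.00000e-02 -8.00000e-02 -1.00000e+00  1.38478e+03]
 [ 0.00000e+00  0.00000e+00  0.00000e+00  1.00000e+00]] [[486.21039843   0.         327.40622574]
 [  0.         486.21039843 195.34151721]
 [  0.           0.           1.        ]]
side [[-1.0000e+00 -0.0000e+00  2.0000e-02  5.1680e+02]
 [-1.0000e-02  7.4000e-01 -6.7000e-01  8.0746e+02]
 [-1.0000e-02 -6.7000e-01 -7.4000e-01  9.4356e+02]
 [ 0.0000e+00  0.0000e+00  0.0000e+00  1.0000e+00]] [[502.35360126   0.         312.30005026]
 [  0.         502.35360126 192.59521422]
 [  0.           0.           1.        ]]
```

View pics/top0.png

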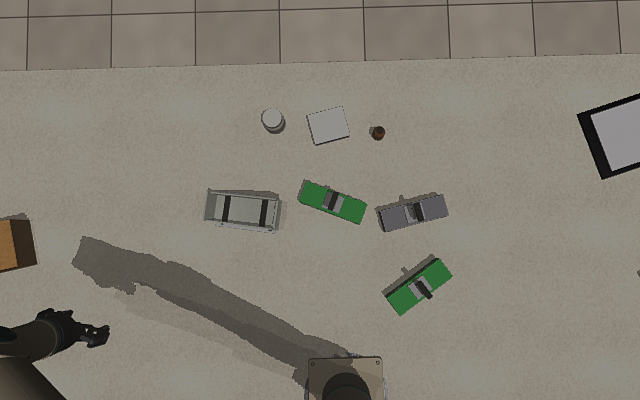

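View pics/side0.png

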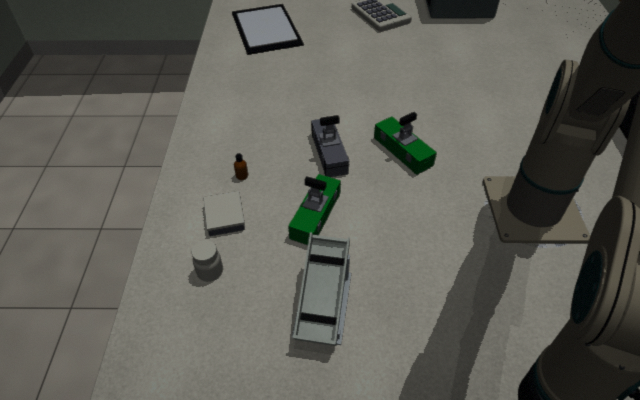

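The top view shows the grey case at about (412,212), with green decoys at (333,200) and (418,286). The cradle is at (242,210), its black bars at about (227,208) and (264,212). The side view shows the cradle at (323,290), the case at (329,145), and the bystanders at the left.

```bash
cat > m.py <<'E'
from h import *
import pickle
a=pickle.load(open('c0.pkl','rb'));t,s=a['top'],a['side']
def blobs(img,m,roi,amin=25):
    x0,y0,x1,y1=roi; k=np.zeros(m.shape,np.uint8); k[y0:y1,x0:x1]=m[y0:y1,x0:x1]
    n,l,st,ce=cv2.connectedComponentsWithStats(k)
    out=[]
    for i in range(1,n):
        if st[i,4]>=amin:
            r=cv2.minAreaRect(np.argwhere(l==i)[:,::-1].astype(np.float32)); out.append((ce[i],st[i,4],r))
    return out
T=t['pixels'].astype(int);S=s['pixels'].astype(int)
dT=(T.max(2)<50).astype(np.uint8); dS=(S.max(2)<50).astype(np.uint8)
bt=blobs(T,dT,(205,180,285,235)); bs=blobs(S,dS,(290,230,355,345))
for b in bt+bs: print(b)
def tri(u,v):
    o1,d1=ray(t,u);o2,d2=ray(s,v); d1/=np.linalg.norm(d1);d2/=np.linalg.norm(d2)
    A=np.c_[d1,-d2];k=np.linalg.lstsq(A,o2-o1,rcond=None)[0];p,q=o1+k[0]*d1,o2+k[1]*d2
    return (p+q)/2,np.linalg.norm(p-q)
for b in bt:
  for c in bs: print(b[0].round(),c[0].round(),tri(b[0],c[0]))
# handle dark grips
for g in [(376,185,450,235)]: 
  for b in blobs(T,dT,g,10): print('caseT',b, onz(t,b[0],124))
for b in blobs(S,dS,(305,105,350,180),10): print('caseS',b)
E
python3 m.py
python3 - <<'E'
import cv2,numpy as np
a=cv2.imread('pics/top0.png')[180:235,200:455];b=cv2.imread('pics/side0.png')[105:350,280:360]
a=cv2.resize(a,None,fx=3,fy=3,interpolation=2);b=cv2.resize(b,None,fx=1.7,fy=1.7)
o=np.zeros((600,800,3),np.uint8);o[:165,:765]=a;o[170:170+b.shape[0],:b.shape[1]]=b
cv2.imwrite('pics/crop.png',o)
E
```

```text
(array([225.90510949, 208.34306569]), np.int32(137), ((225.875244140625, 208.41481018066406), (5.359490871429443, 25.7165470123291), 7.765166282653809))
(array([263.02721088, 212.85034014]), np.int32(147), ((262.99346923828125, 212.79913330078125), (5.484794616699219, 26.432743072509766), 7.594643592834473))
(array([299.01395349, 236.0744186 ]), np.int32(215), ((298.7054138183594, 235.83242797851562), (20.07136344909668, 11.910478591918945), 17.10272979736328))
(array([316.53846154, 231.80769231]), np.int32(26), ((316.5, 232.0), (4.0, 7.0), 90.0))
(array([321.86206897, 239.79310345]), np.int32(29), ((323.5, 239.5), (23.0, 3.0), 0.0))
(array([325.99224806, 259.54651163]), np.int32(258), ((325.7461853027344, 259.5307922363281), (35.34989929199219, 7.31804895401001), 7.125016689300537))
(array([346.52777778, 270.38888889]), np.int32(36), ((346.79998779296875, 269.60003662109375), (1.9845556020736694, 19.101348876953125), 7.125016689300537))
(array([317.35272727, 318.44727273]), np.int32(275), ((317.2702331542969, 318.40582275390625), (36.59980010986328, 7.83824348449707), 7.352379322052
[... 1258 characters left out ...]
5066]), np.float64(13.309443033889597))
caseT (array([417.94117647, 211.3697479 ]), np.int32(119), ((418.0137634277344, 211.5458984375), (18.6776123046875, 6.417436599731445), 73.3007583618164)) [ 496.06294365 -198.49131334  124.        ]
caseT (array([381.51351351, 221.        ]), np.int32(37), ((381.5377197265625, 221.13209533691406), (20.878803253173828, 1.78568696975708), 74.05460357666016)) [ 473.57771526 -103.37141278  124.        ]
caseS (array([328.93857494, 147.73587224]), np.int32(814), ((329.19232177734375, 146.70376586914062), (60.26797103881836, 29.592905044555664), 77.98851776123047))
caseS (array([309.86956522, 178.43478261]), np.int32(23), ((311.0, 178.0), (12.0, 2.0), -0.0))
```

View pics/crop.png

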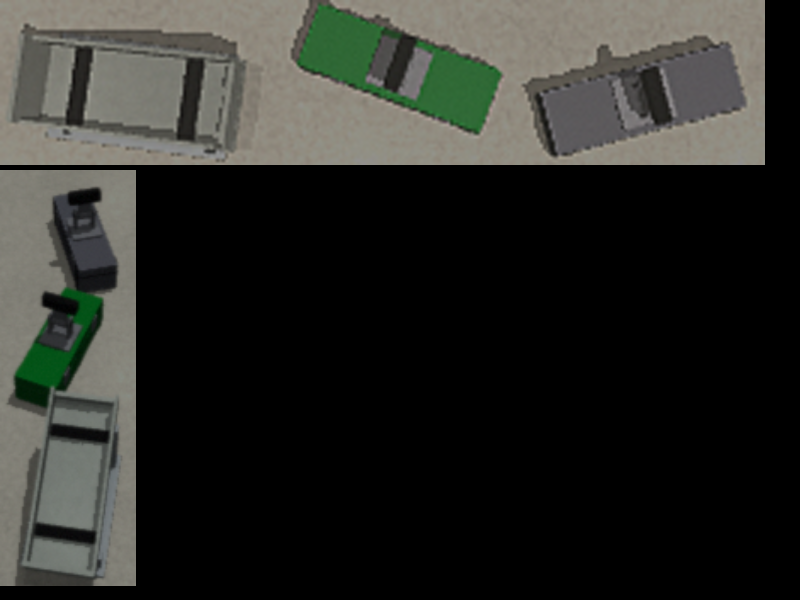

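```bash
cat >> m.py <<'E'
print('-----')
pl=onz(t,(225.9,208.4),41.2);ph=onz(t,(263,212.8),86.8);d=pl-ph
print('bars top',pl,ph,(pl+ph)/2,np.degrees(np.arctan2(d[1],d[0])),np.hypot(*d[:2]),'want',120*np.cos(.39))
pl=onz(s,(317.3,318.4),41.2);ph=onz(s,(325.9,259.5),86.8);print('bars side',pl,ph,(pl+ph)/2)
# case lid : grey-purple in roi
R=T[185:240,376:452]; m=((R[...,2]-R[...,0]>2)&(R.max(2)>60)&(R.max(2)<130)).astype(np.uint8)
m=cv2.morphologyEx(m,cv2.MORPH_OPEN,np.ones((3,3),np.uint8))
pts=np.argwhere(m)[:,::-1].astype(np.float32)+[376,185]
w=np.array([onz(t,p,50)[:2] for p in pts],np.float32)
print('lid',cv2.minAreaRect(w),len(w))
g=np.argwhere(dT[200:225,405:435])[:,::-1]+[405,200]
print('grip',cv2.minAreaRect(np.array([onz(t,p,124)[:2] for p in g],np.float32)))
b=blobs(S,dS,(315,112,342,128),10); print(b,[tri((418,211.5),x[0]) for x in b])
E
python3 m.py | sed -n '/-----/,$p'
```

```text
-----
bars top [521.49664794 317.504121    41.2       ] [504.49488911 208.45922682  86.8       ] [512.99576853 262.98167391  64.        ] 81.13806606052532 110.36235205139762 want 110.98908718287757
bars side [525.87043679 322.78859381  41.2       ] [508.79758792 213.79862445  86.8       ] [517.33401236 268.29360913  64.        ]Traceback (most recent call last):
  File "m.py", line 35, in <module>
    print('lid',cv2.minAreaRect(w),len(w))
                ~~~~~~~~~~~~~~~^^^
cv2.error: OpenCV(4.12.0) /io/opencv/modules/imgproc/src/convhull.cpp:143: error: (-215:Assertion failed) total >= 0 && (depth == CV_32F || depth == CV_32S) in function 'convexHull'
```

Emit:
arm_command --rows '[[[0,-5,0],[0,0.1,0],0]]'

```text
time_s: 0.2
position: [256.9, 596.1, 235.1]
orientation: [[0.487, -0.001, -0.873], [0.873, -0.002, 0.487], [-0.003, -1.0, -0.0]]
force: [0.3, 1.1, -0.9]
opening: 0.999
```

```bash
python3 -c "
from h import *
s=state();print(s['time_s'],s['joint_pos'],s['position'],s['orientation'])"
```

```text
0.2 [-1.24576313  0.62547211  0.06620614  1.51347839 -0.04622901  1.00694329
 -0.10533147] [256.89130244 596.08142325 235.0605427 ] [[ 4.87207698e-01 -1.32841163e-03 -8.73285116e-01]
 [ 8.73281657e-01 -2.45846473e-03  4.87209507e-01]
 [-2.79415544e-03 -9.99996096e-01 -3.77054313e-05]]
```

```bash
sed -i 's/^R=T.*$/R=T[185:240,376:452]; print(T[205,395],T[206,437],T[225,440]); m=((R[...,0]-R[...,2]<4)\&(R.max(2)>60)\&(R.max(2)<130)).astype(np.uint8)/' m.py; sed -i 's/^w=np.array(\(.*\)$/w=np.array(\1;print(m.sum())/' m.py
python3 m.py | sed -n '/-----/,$p'
```

```text
-----
bars top [521.49664794 317.504121    41.2       ] [504.49488911 208.45922682  86.8       ] [512.99576853 262.98167391  64.        ] 81.13806606052532 110.36235205139762 want 110.98908718287757
bars side [525.87043679 322.78859381  41.2       ] [508.79758792 213.79862445  86.8       ] [517.33401236 268.29360913  64.        ]
[94 91 82] [91 87 90] [147 141 130]
1132
lid ((496.0273132324219, -200.58460998535156), (60.219608306884766, 178.319091796875), 13.219038009643555) 1132
grip ((494.88714599609375, -186.99435424804688), (49.215553283691406, 45.533653259277344), 3.7146129608154297)
[(array([329.03977273, 121.22727273]), np.int32(176), ((329.0, 121.5), (11.0, 18.0), 90.0))] [(array([ 497.88205249, -201.56562183,  108.22426799]), np.float64(3.0139636372296295))]
```

Emit:
arm_command --rows '[[[-198,0,-354],[0,1.2,0],0],[[-198,0,-354],[0,1.2,0],0],[[-198,0,-354],[0,1.2,0],0],[[-198,0,-354],[0,1.2,0],0],[[-198,0,-354],[0,1.2,0],0],[[-198,0,-354],[0,1.2,0],0],[[-198,0,-354],[0,1.2,0],0],[[-198,0,-354],[0,1.2,0],0],[[-578,0,-597],[0,2.4,0],0],[[-578,0,-597],[0,2.4,0],0],[[-578,0,-597],[0,2.4,0],0],[[-578,0,-597],[0,2.4,0],0]]'

```text
time_s: 1.4
position: [480.8, 55.5, 236.2]
orientation: [[0.737, -0.0, 0.676], [-0.676, 0.0, 0.737], [-0.0, -1.0, 0.0]]
force: [1.0, -0.5, 0.4]
opening: 1.003
```

Emit:
arm_command --rows '[[[184,30,-177],[0,0.6,0],0],[[184,30,-177],[0,0.6,0],0],[[184,30,-177],[0,0.6,0],0],[[184,30,-177],[0,0.6,0],0],[[184,30,-177],[0,0.6,0],0],[[184,30,-177],[0,0.6,0],0],[[184,30,-177],[0,0.6,0],0],[[184,30,-177],[0,0.6,0],0]]'

```text
time_s: 2.2
position: [498.6, -195.9, 205.9]
orientation: [[0.234, -0.001, 0.972], [-0.972, 0.002, 0.234], [-0.002, -1.0, -0.0]]
force: [-0.6, 1.3, -0.6]
opening: 1.001
```

```bash
python3 - <<'E'
from h import *
s=state();c=save('wrist','w1.png');print(s['position'],s['orientation'],s['joint_pos']);print(np.array(c['T_tool_cam']).round(3),c['K'])
import pickle;pickle.dump((s,c),open('w1.pkl','wb'))
E
```

```text
[ 498.60858991 -195.89657959  205.8897941 ] [[ 2.33765675e-01 -9.24860531e-04  9.72292525e-01]
 [-9.72291125e-01  1.72307653e-03  2.33766978e-01]
 [-1.89153628e-03 -9.99998088e-01 -4.96437537e-04]] [-0.1280387   0.58987899  0.69913876  1.87690934 -0.49507503  0.85665742
 -0.51248587]
[[ 1.0000e+00 -0.0000e+00 -0.0000e+00 -4.5800e-01]
 [ 0.0000e+00 -3.1800e-01  9.4800e-01 -1.4229e+02]
 [-1.0000e-03 -9.4800e-01 -3.1800e-01  8.2579e+01]
 [ 0.0000e+00  0.0000e+00  0.0000e+00  1.0000e+00]] [[301.92770519   0.         318.91162657]
 [  0.         301.92770519 198.83637359]
 [  0.           0.           1.        ]]
```

View pics/w1.png

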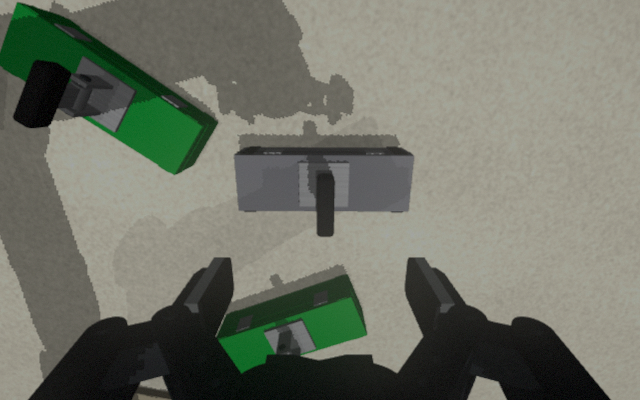

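The wrist view shows the grip as a dark bar from about (325,172) to (325,236), square to the jaws. The case lid is at (236-412, 153-211), and the case is level with the image rows.

```bash
python3 - <<'E'
from h import *
import pickle
s,c=pickle.load(open('w1.pkl','rb'));R=np.array(s['orientation']);p=s['position']
for uv,z in [((325,205),119),((325,172),124),((325,236),110),((325,236),124),((236,153),50),((412,153),50),((412,211),50),((236,211),50)]:
    w=onz(c,uv,z,s); print(uv,w.round(1),(R.T@(w-p)).round(1))
E
```

```text
(325, 205) [ 500.1 -199.9  119. ] [ 4.4 86.9  0.6]
(325, 172) [ 527.7 -193.   124. ] [ 4.1 81.9 29. ]
(325, 236) [ 469.2 -207.6  110. ] [  4.7  95.9 -31.2]
(325, 236) [ 475.7 -205.8  124. ] [  4.4  81.9 -24.6]
(236, 153) [ 508.9 -108.    50. ] [-82.8 156.   30.6]
(412, 153) [ 549.6 -277.6   50. ] [ 91.7 155.7  30.6]
(412, 211) [ 491.3 -297.8   50. ] [ 97.7 155.7 -30.9]
(236, 211) [ 447.8 -117.1   50. ] [-88.2 156.1 -30.9]
```

Emit:
arm_command --rows '[[[4,30,1],[0,0,0],0],[[4,70,1],[0,0,0],0.3],[[4,100,1],[0,0,0],0.5],[[4,109,1],[0,0,0],0.5],[[4,109,1],[0,0,0],0.5],[[4,109,1],[0,0,0],1],[[4,109,1],[0,0,0],1],[[4,109,1],[0,0,0],1],[[4,109,1],[0,0,0],1],[[4,109,1],[0,0,0],1],[[4,109,1],[0,0,0],1],[[4,109,1],[0,0,0],1]]' --force 70

```text
time_s: 3.45
position: [501.6, -200.4, 99.1]
orientation: [[0.233, 0.003, 0.972], [-0.972, 0.001, 0.233], [-0.0, -1.0, 0.003]]
force: [0.2, 2.8, 6.1]
opening: 0.15
```

Emit:
arm_command --rows '[[[0,-8,0],[0,0,0],1],[[0,-25,0],[0,0,0],1],[[0,-50,0],[0,0,0],1],[[0,-80,0],[0,0,0],1],[[0,-110,0],[0,0,0],1],[[0,-140,0],[0,0,0],1],[[0,-170,0],[0,0,0],1],[[0,-200,0],[0,0,0],1],[[0,-210,0],[0,0,0],1],[[0,-210,0],[0,0,0],1],[[0,-210,0],[0,0,0],1],[[0,-210,0],[0,0,0],1]]'

```text
time_s: 4.65
position: [499.6, -200.3, 305.5]
orientation: [[0.233, -0.003, 0.973], [-0.973, 0.001, 0.233], [-0.002, -1.0, -0.003]]
force: [0.7, -0.1, -6.9]
opening: 0.146
```

Emit:
arm_command --rows '[[[0,0,0],[0,0,0],1],[[0,0,0],[0,0,0],1],[[0,0,0],[0,0,0],1],[[0,0,0],[0,0,0],1],[[0,0,0],[0,0,0],1],[[0,0,0],[0,0,0],1],[[0,0,0],[0,0,0],1],[[0,0,0],[0,0,0],1]]'

```text
time_s: 5.45
position: [500.6, -201.1, 307.3]
orientation: [[0.233, 0.0, 0.973], [-0.973, 0.0, 0.233], [-0.0, -1.0, 0.0]]
force: [0.0, 0.4, -6.7]
opening: 0.149
```

```bash
python3 - <<'E'
from h import *
s=state();c=save('wrist','w2.png');d=save('side','s2.png');print(s['position'],s['force'],s['opening'],s['joint_pos'])
import pickle;pickle.dump((s,c,d),open('w2.pkl','wb'))
a=c['pixels'];b=d['pixels']
o=np.zeros((560,800,3),np.uint8);o[:250,:400]=cv2.resize(a,(400,250));o[:560,400:]=cv2.resize(b[0:210,250:400],(400,560))
cv2.imwrite('pics/c2.png',o[:,:,::-1])
E
```

```text
[ 500.63906928 -201.09827841  307.33271244] [ 1.29847386e-03  3.89925001e-01 -6.71602093e+00] 0.14881183061487382 [-0.18850967  0.48342705  0.79231251  1.73821964 -0.38426267  1.08216992
 -0.60539536]
```

View pics/c2.png

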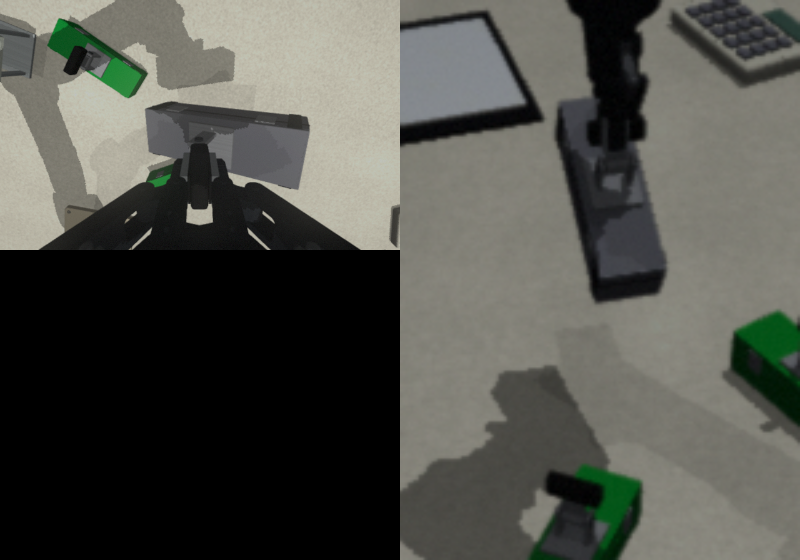

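The lifted case hangs with its world +y end low (tool -x). In the wrist picture that end, left at about (147,130), is narrower and so farther away. In the side view the lid leans towards the camera at that end. So +y is the heavy end, which already matches the cradle's low end, and about 0.39 rad of turn is needed.

Emit:
arm_command --rows '[[[-8,0,2],[0,0,0],1],[[-24,0,7],[0,0.02,0],1],[[-48,0,13],[0,0.04,0],1],[[-72,0,20],[0,0.06,0],1],[[-96,0,27],[0,0.08,0],1],[[-120,0,34],[0,0.1,0],1],[[-144,0,40],[0,0.12,0],1],[[-168,0,47],[0,0.14,0],1],[[-192,0,54],[0,0.16,0],1],[[-216,0,60],[0,0.18,0],1],[[-232,0,65],[0,0.19,0],1],[[-239,0,67],[0,0.195,0],1]]'

```text
time_s: 6.75
position: [510.0, 50.1, 307.1]
orientation: [[0.043, -0.001, 0.999], [-0.999, 0.002, 0.043], [-0.002, -1.0, -0.0]]
force: [-1.1, 1.1, -7.5]
opening: 0.147
```

Emit:
arm_command --rows '[[[-8,0,1],[0,0,0],1],[[-24,0,2],[0,0.02,0],1],[[-48,0,4],[0,0.04,0],1],[[-72,0,6],[0,0.06,0],1],[[-96,0,8],[0,0.08,0],1],[[-120,0,10],[0,0.1,0],1],[[-144,0,12],[0,0.12,0],1],[[-168,0,14],[0,0.14,0],1],[[-192,0,16],[0,0.16,0],1],[[-216,0,18],[0,0.18,0],1],[[-234,0,19],[0,0.19,0],1],[[-244,0,20],[0,0.2,0],1]]'

```text
time_s: 7.95
position: [520.3, 293.2, 306.9]
orientation: [[-0.159, -0.0, 0.987], [-0.987, 0.0, -0.159], [-0.0, -1.0, -0.0]]
force: [-0.0, 1.1, -7.4]
opening: 0.151
```

Emit:
arm_command --rows '[[[0,20,0],[0,0,0],1],[[0,40,0],[0,0,0],1],[[0,60,0],[0,0,0],1],[[0,75,0],[0,0,0],1],[[0,80,0],[0,0,0],1],[[0,80,0],[0,0,0],1],[[0,80,0],[0,0,0],1],[[0,80,0],[0,0,0],1],[[0,80,0],[0,0,0],1],[[0,80,0],[0,0,0],1]]'

```text
time_s: 8.95
position: [520.7, 291.7, 227.8]
orientation: [[-0.159, 0.001, 0.987], [-0.987, 0.001, -0.159], [-0.001, -1.0, 0.001]]
force: [-0.1, -0.4, -6.9]
opening: 0.145
```

```bash
python3 - <<'E'
from h import *
s=state();c=save('wrist','w3.png');d=save('side','s3.png');t=save('top','t3.png');print(s['position'],s['orientation'],s['force'],s['opening'])
import pickle;pickle.dump((s,c,d,t),open('w3.pkl','wb'))
o=np.zeros((600,800,3),np.uint8);o[:250,:400]=cv2.resize(c['pixels'],(400,250));o[250:570,:400]=cv2.resize(t['pixels'][160:240,200:300],(400,320));o[:600,400:]=cv2.resize(d['pixels'][210:360,270:370],(400,600))
cv2.imwrite('pics/c3.png',o[:,:,::-1])
E
```

```text
[520.66774441 291.68596302 227.78351543] [[-1.59415101e-01  6.02317511e-04  9.87211458e-01]
 [-9.87211420e-01  5.73643802e-04 -1.59415445e-01]
 [-6.62326448e-04 -9.99999654e-01  5.03167240e-04]] [-0.07119257 -0.40657459 -6.92153303] 0.14541860173771462
```

View pics/c3.png

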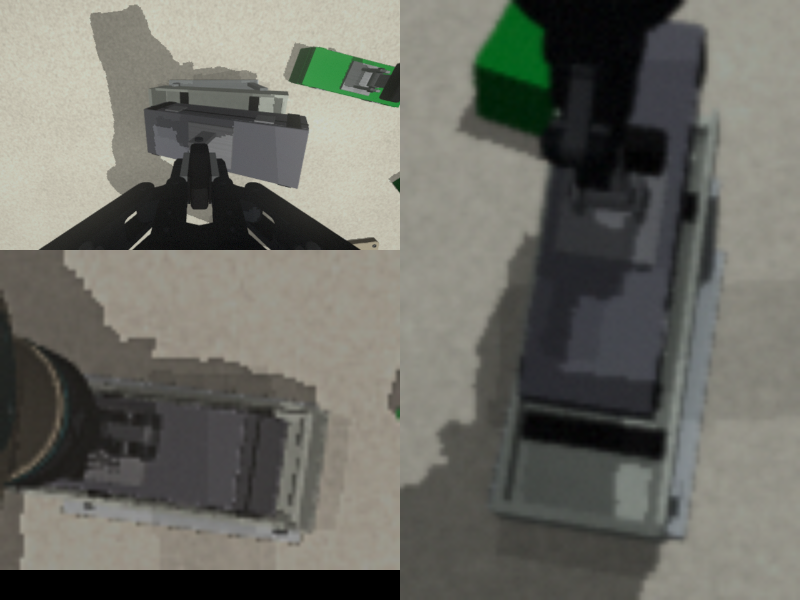

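The case hangs centred across and parallel to the cradle in the top crop (case edges at rows 405-510 of the crop, between the two walls). The side crop shows the low end towards the camera, above the low rest. I'm lowering it now.

Emit:
arm_command --rows '[[[-2,10,0],[0,0,0],1],[[-3,20,0],[0,0,0],1],[[-3,30,0],[0,0,0],1],[[-3,38,0],[0,0,0],1],[[-3,45,0],[0,0,0],1],[[-3,50,0],[0,0,0],1],[[-3,50,0],[0,0,0],1],[[-3,50,0],[0,0,0],1]]'

```text
time_s: 9.9
position: [521.2, 294.4, 177.4]
orientation: [[-0.16, 0.0, 0.987], [-0.987, 0.0, -0.16], [-0.0, -1.0, 0.0]]
force: [0.9, 0.4, -7.1]
opening: 0.149
```

Emit:
arm_command --rows '[[[0,3,0],[0,0,0],1],[[0,6,0],[0,0,0],1],[[0,9,0],[0,0,0],1],[[0,11,0],[0,0,0],1],[[0,11,0],[0,0,0],1],[[0,11,0],[0,0,0],1],[[0,11,0],[0,0,0],1]]'

```text
time_s: 10.6
position: [521.1, 294.5, 166.4]
orientation: [[-0.16, 0.0, 0.987], [-0.987, 0.0, -0.16], [-0.0, -1.0, 0.0]]
force: [0.7, 0.7, -6.8]
opening: 0.151
```

Emit:
arm_command --rows '[[[0,2,0],[0,0,0],1],[[0,4,0],[0,0,0],1],[[0,5,0],[0,0,0],1],[[0,6,0],[0,0,0],1],[[0,6,0],[0,0,0],1],[[0,6,0],[0,0,0],1]]'

```text
time_s: 11.2
position: [520.9, 294.5, 160.3]
orientation: [[-0.16, -0.0, 0.987], [-0.987, -0.0, -0.16], [0.0, -1.0, -0.0]]
force: [-0.4, -0.4, -6.8]
opening: 0.151
```

Emit:
arm_command --rows '[[[0,1,0],[0,0,0],1],[[0,2,0],[0,0,0],1],[[0,3,0],[0,0,0],1],[[0,3,0],[0,0,0],1],[[0,3,0],[0,0,0],1]]'

```text
time_s: 11.7
position: [521.1, 294.5, 157.3]
orientation: [[-0.16, 0.0, 0.987], [-0.987, 0.0, -0.16], [-0.0, -1.0, 0.0]]
force: [1.3, -0.2, -5.6]
opening: 0.147
```

Contact is starting (-5.6 N). I'll keep lowering in small steps.

Emit:
arm_command --rows '[[[0,1,0],[0,0,0],1],[[0,2,0],[0,0,0],1],[[0,2,0],[0,0,0],1],[[0,2,0],[0,0,0],1]]'

```text
time_s: 12.1
position: [521.5, 294.5, 157.2]
orientation: [[-0.16, 0.001, 0.987], [-0.987, 0.002, -0.16], [-0.002, -1.0, 0.001]]
force: [-2.9, -1.4, 8.6]
opening: 0.152
```

```bash
python3 - <<'E'
from h import *
s=state();c=save('wrist','w4.png');d=save('side','s4.png');t=save('top','t4.png');print(s['position'],s['force'],s['moment'],s['opening'])
o=np.zeros((600,800,3),np.uint8);o[:250,:400]=cv2.resize(c['pixels'],(400,250));o[250:570,:400]=cv2.resize(t['pixels'][160:240,200:300],(400,320));o[:600,400:]=cv2.resize(d['pixels'][210:360,270:370],(400,600))
cv2.imwrite('pics/c4.png',o[:,:,::-1])
E
```

```text
[521.46471937 294.47468774 157.20714706] [-2.89212099 -1.3750717   8.58643225] [-0.26232398  0.68432735 -0.00960805] 0.15186515189087635
```

View pics/c4.png

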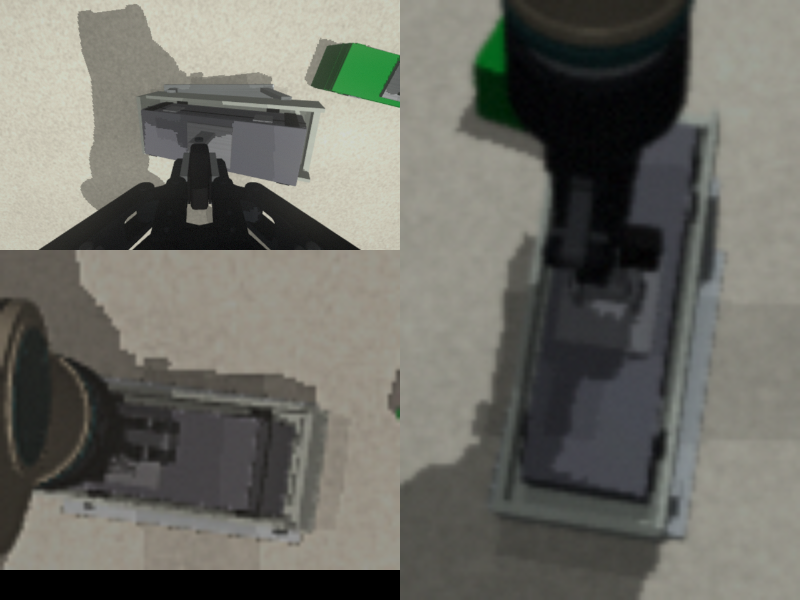

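The case lies inside the cradle walls at both ends. TCP height is 157.2 against 157 expected when home, and the force has risen to +8.6 N against about -7 N hanging, so it is seated. I'll relax the push, then open.

Emit:
arm_command --rows '[[[0,-1.5,0],[0,0,0],1],[[0,-1.5,0],[0,0,0],1],[[0,-1.5,0],[0,0,0],0.8],[[0,-1.5,0],[0,0,0],0.65],[[0,-1.5,0],[0,0,0],0.5],[[0,-1.5,0],[0,0,0],0.5],[[0,-1.5,0],[0,0,0],0.5],[[0,-1.5,0],[0,0,0],0.5]]' --force 30

```text
time_s: 13.05
position: [521.0, 294.5, 156.8]
orientation: [[-0.16, 0.0, 0.987], [-0.987, -0.0, -0.16], [-0.0, -1.0, 0.0]]
force: [-0.8, -0.1, -0.6]
opening: 0.499
```

Emit:
arm_command --rows '[[[0,-10,0],[0,0,0],0.5],[[0,-30,0],[0,0,0],0.5],[[0,-60,0],[0,0,0],0.4],[[0,-90,0],[0,0,0],0.3],[[0,-120,0],[0,0,0],0.2],[[0,-150,0],[0,0,0],0],[[0,-150,-80],[0,0,0],0],[[0,-150,-100],[0,0,0],0],[[0,-150,-100],[0,0,0],0],[[0,-150,-100],[0,0,0],0],[[0,-150,-100],[0,0,0],0]]'

```text
time_s: 14.15
position: [423.5, 310.1, 307.6]
orientation: [[-0.16, 0.002, 0.987], [-0.987, 0.0, -0.16], [-0.001, -1.0, 0.002]]
force: [-0.2, -0.4, -0.7]
opening: 1.001
```

```bash
python3 - <<'E'
from h import *
s=state();c=save('wrist','w5.png');d=save('side','s5.png');t=save('top','t5.png');print(s['time_s'],s['position'],s['force'],s['opening'])
import pickle;pickle.dump((s,c,d,t),open('w5.pkl','wb'))
o=np.zeros((600,800,3),np.uint8);o[:250,:400]=cv2.resize(c['pixels'],(400,250));o[250:570,:400]=cv2.resize(t['pixels'][160:240,200:300],(400,320));o[:600,400:]=cv2.resize(d['pixels'][210:360,270:370],(400,600))
cv2.imwrite('pics/c5.png',o[:,:,::-1])
E
```

```text
14.15 [423.47522119 310.13504139 307.59568396] [-0.19803584 -0.37694079 -0.66111718] 1.0011870793174478
```

View pics/c5.png

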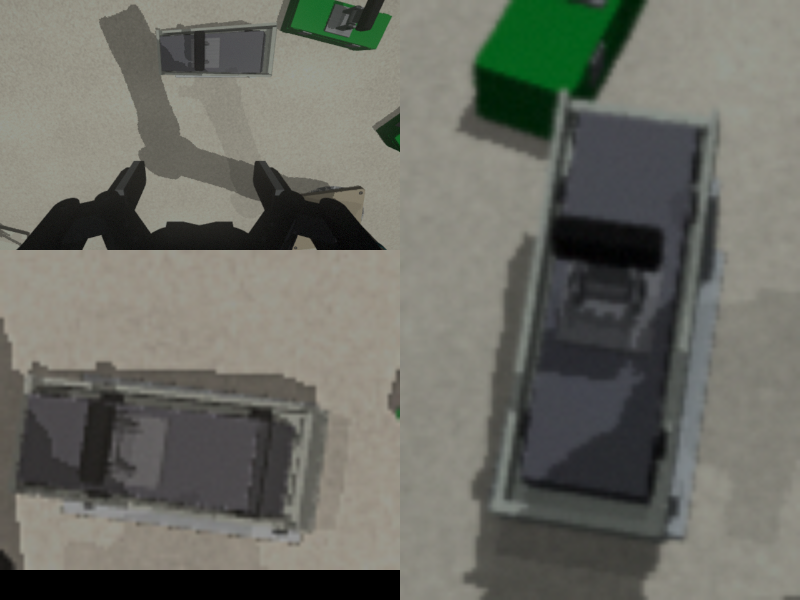

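```bash
python3 - <<'E'
from h import *
import pickle
s,c,d,t=pickle.load(open('w5.pkl','rb'))
a=np.radians(81.1);u=np.array([np.cos(a),np.sin(a),0]);y=np.array([-u[1],u[0],0]);x=u*np.cos(.39)-np.array([0,0,np.sin(.39)]);z=np.cross(x,y);o=np.array([515.2,265,64])
im=[]
for q,(x0,y0,x1,y1) in((t,(200,160,300,240)),(d,(270,210,370,360))):
    k=4;m=cv2.resize(q['pixels'][y0:y1,x0:x1,::-1],None,fx=k,fy=k,interpolation=cv2.INTER_CUBIC)
    P=[((proj(q,o+x*i*90+y*j*30+50*z)-[x0-.5,y0-.5])*k).astype(int) for i,j in((1,1),(1,-1),(-1,-1),(-1,1))]
    cv2.polylines(m,[np.array(P)],True,(0,0,255),1); im.append(m)
O=np.zeros((600,800,3),np.uint8);O[:320,:400]=im[0];O[:,400:]=im[1];cv2.imwrite('pics/c6.png',O)
E
```

```text
(no output)
```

View pics/c6.png

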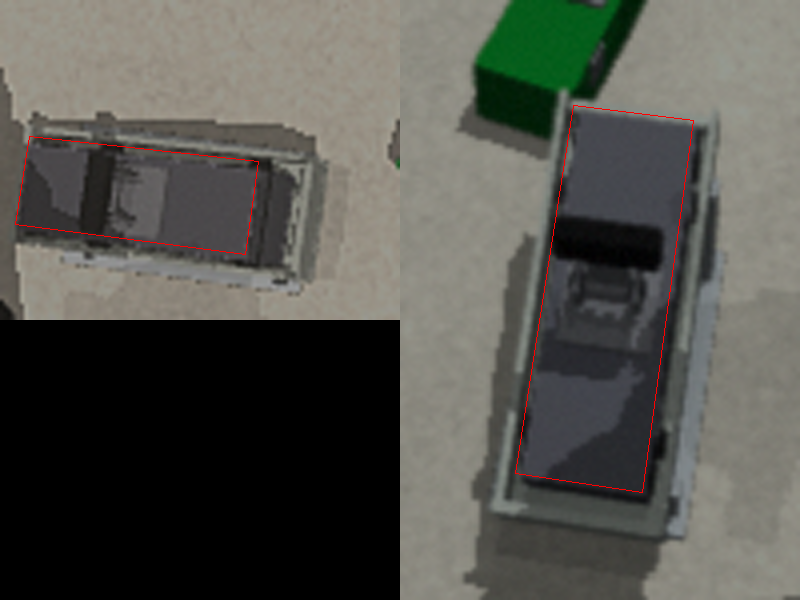

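The predicted lid outline for the home pose lies on the lid to about 1 pixel (2-3 mm) in both views.

```bash
python3 -c "
from h import *
print(state()['force']);print(sign_off())"
```

```text
[-0.25370115 -0.83647872  0.8872173 ]
the job is handed in; nothing more can be done
None
```

The case is lying home in the cradle with its heavy end at the low end of the slope, and I handed the job in about 14 s into the 54 s limit.

- **Which end is heavy:** I lifted the case clear by the handle, and the end facing world +y hung lower. That was already the cradle's low end, so it needed only about 0.4 rad of turn in all to line up.
- **Placing:** I lowered it in small steps until the rests took the weight. The tool stood at 157.2 mm against 157 mm expected when home, and the force changed from about -7 N hanging to +8.6 N. I eased off the push, opened the gripper and backed away.
- **Last checks:** the outline of the lid, predicted for the home pose, matched the side and top views to about 1 pixel (2–3 mm). The gripper was clear and read under 1.5 N.
- **What disagreed or was not checked:** my two single-view estimates of the cradle's middle differed by 4–5 mm. I used a middle value, which is within the cradle's play. I did not measure the bystanders again at the end; the arm's path stayed away from them.

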